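Peel the top tray off a clinging stack and hold it over the drain tray

ROBOT

A 6-joint arm with a two-finger parallel gripper is mounted at the origin on the work surface; the furniture and walls round the work are solid. World frame = base frame: x ahead of the robot, y to its left, z up, the work surface at z = 0. Lengths are in mm, angles in rad, forces in N, time in s.
With the tool pointing down it reaches from about 200 to 875 mm from the base axis. Payload 3.4 kg.
Tool frame: the origin (TCP) lies between the finger pads, 19 mm behind the fingertips; this is the grasp point; z points along the fingers, y is the line along which they close (so a half turn about z gives the same grasp; the last joint's range is limited). The gripper opens to 94 mm and grips with 3 to 60 N. Pads are 16 mm wide; open, the fingers measure 119 mm over their backs; the gripper's body (75 mm by 177 mm) begins 78 mm behind the grasp point.
Start: joints at [1.081, 0.276, 1.505, -0, 1.361, -0.121], TCP at [207.304, 536.366, 224.293] pointing down, gripper open.
Joint ranges: [-2.89, 2.89], [-0.75, 2.08], [0.22, 2.7], [-1.18, 4.32], [0.11, 2.71], [-2.7, 2.7]. Speed limits (rad/s): [2.57, 2.57, 3.14, 3.14, 3.14, 3.14].

INTERFACE

Orientations are given as a rotation vector (axis times angle).
In Python, from workcell import env gives the robot as it stands.
- The arm moves only by the shell command python3 -m crank 'ROWS' [FORCE]. ROWS is JSON, one flat list of numbers, 7 for each row, row after row: the turn, a rotation vector about the tool's x, y, z in rad, then the shift along the tool's x, y, z in mm, then the finger opening in mm, from 0 to 94. A call has 1 to 10 rows; each row is the pose to reach, as a shift and turn from the pose commanded when the call began, along the tool's axes at that moment; what a row does not reach only later rows make up. A row lasts 1/8 s, in which the tool goes at most 62.5 mm and 10.7 degrees, less where a joint would pass 70% of its speed; a pose out of reach is approached as far as the arm can. A call with a gripper value outside its range is refused whole. The fingers move at their own pace and stop on an object; FORCE is the grip in N (left out, the last holds). Time passes only in rows, so rows that repeat a pose let the fingers close. It gives the time, the measured TCP pose, the force, the opening and the grip force at its end, in the units of the state.
- env.read_state(): the state, without advancing time (a new reading comes with each control period).
- env.snapshot(name): name is "scene" or "top" or "wrist"; returns (picture, depth): 400x640x3 uint8, red, green, blue; 400x640 float32, mm along the optical axis (not along the pixel's ray), 0 where there is no reading.
- env.camera_params(name): a dict with "fx", "fy", "cx", "cy" (pixels), "world_to_cam" (4x4, takes a point from world to camera coordinates); the wrist camera has in their place "T_tool_cam" (4x4, takes a point from camera to tool coordinates, whose origin is the TCP and whose axes are the flange's). Camera axes: x right, y up, looking along -z (the intrinsics and any distortion apply to the point x, -y, -z); pixel columns grow to the right and rows downward; lengths in mm; the calibration is good to about 2 mm. A picture is of the moment at which its call begins: read the wrist's pose just before it. camera_params takes no time and is no camera call.
- env.finish_job(): hands the job in; it is judged then, once.
Trained networks look in the newest picture that a camera, given by its name, has taken for a name from the list of things; names that differ only in an ending like _2 or _b are one class to them, and where a whole thing is asked for, a point or a joint stands for the part that bears it (a point fixed in the world has none). Each returns a list of dicts, best first, with "score" (0 to 1); they miss things now and then, are a little off and sometimes report something else, mostly with a low value. They report only what shows in the picture. A call takes as long as a camera call. They do not tell look-alikes from the thing itself.
- env.find_in(camera, thing): "centre" ([x, y, z] in mm, in world coordinates, good to about 4 mm: the middle of the surface that is visible of it).
The state is a dict: "t": time; "joints": joint angles; "dq": joint speeds; "joint_efforts": joint torques, N m; "eef_pos": TCP position; "tool_rot": TCP orientation; "wrist_force": force on the tool from outside, world axes, zero at the start; "torque": the same for the moment, N m; "finger_gap": finger opening in mm; "gripper_force": force on a finger pad.
Only numpy, scipy, OpenCV 4.12 (cv2) and the standard library are available. Lean on these libraries where they do the work, as an engineer would, in place of code of your own. Each camera call takes 0.05 s, during which the arm holds its last target. There are 200 camera calls.

TASK

Push the nested stack of serving trays across the table until it stands flat against the steel back stop. Then peel off the blue top tray, which clings to the white ones, by gripping its orange tab and tilting it up so that this corner comes up first, the far corner last, and the stack stays down against the stop. Finish while holding the blue tray in the gripper by its tab, still and roughly level, open side up and well above the middle of the drain tray; do not put it down or let go, and do not disturb the other things.

Things in the scene. Friction and masses are not known exactly. Their poses are not given: they have to be found in the camera images.
- stop: Steel angle fixed to the table, 240 mm long, 34 mm high. Origin: foot of its front face, mid length, z = 0. x points horizontally backwards from the front face (away from the stack), y along its length, z up. The stack starts some 8 to 12 cm short of it, at -x in this frame, nearly square to it.
- lower_stack: The white lower trays, one loose lump of about 0.9 kg, the blue tray nested in its top. Rims 120 mm (x) by 150 mm (y), from 26 to 50 mm above the table; foot below 104 x 134 mm. Origin: centre of the underside; z up, x towards the stop. Home, the origin is 60 mm from the stop's front face, the rims touching it.
- top_tray: Blue open tray, 90 g, rim 120 (x) by 150 (y) mm, 86 x 116 mm below it. Origin: centre of the floor's underside, z up out of the open side; rim underside at 16 mm, top at 19 mm. Nested, its origin is 34 mm above lower_stack's, axes parallel, 16 mm deep with 3 mm play. Held by four clips; with the tab corner lifted it tilts about the corner across from it and comes free.
- tab (a point): Grip point on the upright orange tab at the -x -y corner of the blue tray (the robot's side, right), at (-44, -59, 43) mm in the tray's frame, axes parallel to it. The tab is a vertical plate 10 mm thick and 34 mm long along the diagonal direction (+x +y, 45 degrees); this point is 24 mm above the rim and 12 mm below the tab's top.
- far_corner (a point): Underside of the rim at the corner of the blue tray diagonally across from the tab, at (60, 75, 16) mm in the tray's frame.
- drain_tray: Translucent white shallow tray, 290 x 380 x 19 mm, fixed to the table, left of the stack. Origin: centre of its underside; long side along its own y.
- clear_box: Bystander: loose upside-down clear food box, 99 x 92 x 62 mm, standing on the far part of the drain tray; origin at the centre of its underside.
- timer: Bystander: loose kitchen timer with red knob, 72 mm across, 47 mm high, on the table at the front right; origin at the centre of its underside.
- labels: Bystander: loose roll of labels lying flat, 68 mm across, 30 mm high, to the right of the stack; origin at the centre of its underside.
- near_clip (a point): Outer face of the grey clip block on the stack's -x side, at (-74, 0, 50) mm in its frame. Four such blocks, 22 mm wide, 40 to 66 mm above the table, stand 14 mm out from the rim: mid -x and +x sides (over the stop) and both y sides at x = +15 mm. A sprung nose on each hooks 2 mm over the blue rim; -x and -y ones let go at about 1.5 N, +x and +y ones at 5 N (least when tilted up).
Not all that is in view belongs to the job. Several things have the shape of the top_tray; the one meant has the colours described above.

How it is judged:
By the outcome, as a careful person would: the job done as asked, in the order asked, and still so for the second after the job is handed in, while the arm keeps its last pose, push and grip.
It also fails if it takes over 64 s, if anything falls off the work surface, if the arm or the gripper's body presses on something with over 40 N, if the wrist force passes 120 N, or if a joint passes its speed limit or range.

## Working session

There is one attempt and no reset: what is moved stays moved. The work goes in short steps, Python scripts to look and compute and a shell command to move; the robot and the scene stay as the last step left them, time stands still between calls to the robot, and variables do not carry over. Pictures are saved under pics/ and viewed, at most 10 in all, crops included, and the job is handed in when it is done.

```bash
mkdir -p pics; ls
python3 - <<'E'
from workcell import env
import cv2,numpy as np
s=env.read_state(); print(s['t'],s['eef_pos'],s['tool_rot'],s['finger_gap'])
for n in ['scene','top']:
    im,d=env.snapshot(n); cv2.imwrite(f'pics/{n}0.png',im[:,:,::-1]); np.save(f'pics/{n}0.npy',d)
    p=env.camera_params(n); print(n,p)
    for t in ['stop','lower_stack','top_tray','tab','drain_tray','clear_box','timer','labels','near_clip']:
        try: print(t,[(np.round(r['centre']).tolist(),round(r['score'],2)) for r in env.find_in(n,t)][:4])
        except Exception as e: print(t,e)
print(env.camera_params('wrist'))
E
```

```text
pics
0.0 [207.02698306 535.88850133 223.44618745] [-5.75890202e-01 -3.08778425e+00  2.57132159e-03] 94.19044389205742
scene {'fx': 381.2523848360985, 'fy': 381.2523848360985, 'cx': 319.43022057021363, 'cy': 195.3321508202489, 'world_to_cam': array([[ 6.98211428e-01, -7.15484917e-01, -2.41274890e-02,
        -3.70828749e+02],
       [ 3.64504342e-01,  3.26293365e-01,  8.72163531e-01,
        -2.19334296e+02],
       [-6.16147212e-01, -6.17749119e-01,  4.88619115e-01,
        -8.92776558e+02],
       [ 0.00000000e+00,  0.00000000e+00,  0.00000000e+00,
         1.00000000e+00]])}
stop [([664.0, -60.0, 14.0], 0.86), ([461.0, -65.0, 33.0], 0.34)]
lower_stack [([458.0, -67.0, 33.0], 0.98)]
top_tray [([514.0, -16.0, 51.0], 0.87), ([271.0, -447.0, 15.0], 0.8)]
tab [([268.0, -443.0, 21.0], 0.62), ([512.0, -14.0, 52.0], 0.61)]
drain_tray []
clear_box []
timer []
labels [([575.0, -307.0, 31.0], 0.68), ([664.0, -59.0, 14.0], 0.37)]
near_clip [([461.0, -63.0, 34.0], 0.57)]
top {'fx': 502.48329867917965, 'fy': 502.48329867917965, 'cx': 317.24728305960605, 'cy': 211.37484145688336, 'world_to_cam': 
[... 517 characters left out ...]
, 0.87), ([508.0, -18.0, 54.0], 0.84)]
drain_tray [([457.0, 352.0, -2.0], 0.81), ([506.0, -15.0, 56.0], 0.16)]
clear_box [([558.0, 303.0, 58.0], 0.65)]
timer [([321.0, -262.0, 32.0], 0.9)]
labels [([577.0, -307.0, 27.0], 0.51)]
near_clip []
{'fx': 334.27081566791423, 'fy': 334.27081566791423, 'cx': 326.9248809299789, 'cy': 195.79308432554174, 'T_tool_cam': array([[-8.46937237e-04,  9.59066617e-01,  2.83179285e-01,
         8.20059805e+01],
       [ 9.99999553e-01,  6.93255160e-04,  6.42910651e-04,
         1.14735356e+00],
       [ 4.20278642e-04,  2.83179703e-01, -9.59066775e-01,
        -1.60681223e+02],
       [ 0.00000000e+00,  0.00000000e+00,  0.00000000e+00,
         1.00000000e+00]])}
```

View pics/top0.png

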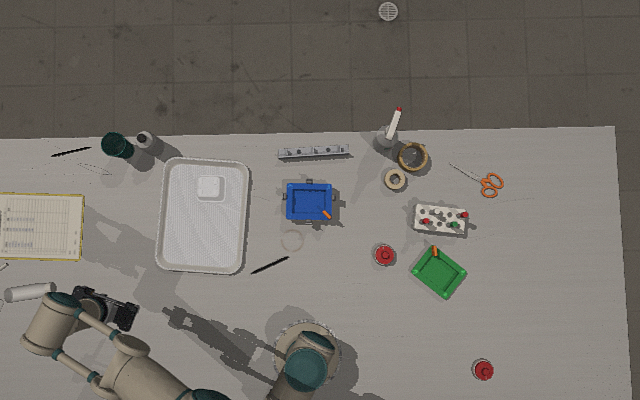

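View pics/scene0.png

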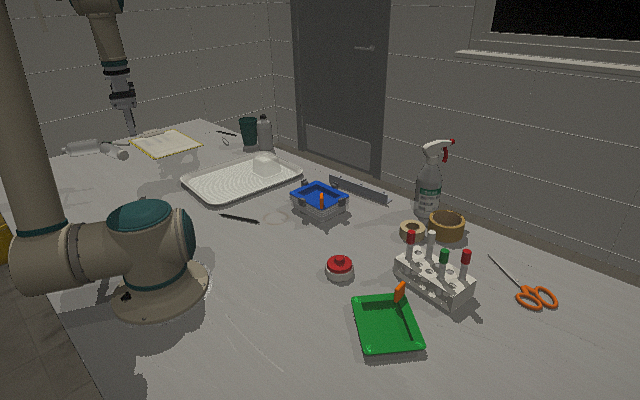

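Top view: blue stack at (309,202) with its orange tab at (326,214), the stop at (313,153), the drain tray at (203,215) and a green decoy tray at (438,272). Now measuring the stack and stop poses.

```bash
cat > h.py <<'E'
import cv2,numpy as np
from scipy.spatial.transform import Rotation as R
from workcell import env
def cloud(d,p,T=None):
    v,u=np.mgrid[:d.shape[0],:d.shape[1]]
    c=np.stack([(u-p['cx'])/p['fx']*d,-(v-p['cy'])/p['fy']*d,-d,np.ones_like(d)],-1)
    M=np.linalg.inv(p['world_to_cam']) if T is None else T@p['T_tool_cam']
    return (c@M.T)[...,:3]
def toolT():
    s=env.read_state();T=np.eye(4);T[:3,:3]=R.from_rotvec(s['tool_rot']).as_matrix();T[:3,3]=s['eef_pos'];return T
def blue(im):
    h=cv2.cvtColor(im,cv2.COLOR_RGB2HSV);return (h[...,0]>105)&(h[...,0]<130)&(h[...,1]>120)&(h[...,2]>50)
def orange(im):
    h=cv2.cvtColor(im,cv2.COLOR_RGB2HSV);return (h[...,0]>3)&(h[...,0]<20)&(h[...,1]>150)&(h[...,2]>100)
def rect(P):
    return cv2.minAreaRect(P[:,:2].astype(np.float32))
E
python3 - <<'E'
from h import *
for n in ['top','scene']:
    im=cv2.imread(f'pics/{n}0.png')[:,:,::-1].copy();d=np.load(f'pics/{n}0.npy');p=env.camera_params(n);W=cloud(d,p)
    ok=(d>0)&(W[...,0]>400)&(W[...,0]<620)&(abs(W[...,1])<150)
    b=W[blue(im)&ok];print(n,'blue',len(b),np.percentile(b[:,2],[5,50,95]).round(1),rect(b), rect(b[b[:,2]>48]))
    o=W[orange(im)&ok];print('orange',len(o),o.mean(0).round(1),o.min(0).round(),o.max(0).round())
    s=W[(d>0)&(W[...,0]>600)&(W[...,0]<720)&(W[...,1]>-220)&(W[...,1]<120)&(W[...,2]>8)&(W[...,2]<45)]
    print('stop',len(s),rect(s),s.min(0).round(),s.max(0).round())
    if n=='top':
        for y in range(-180,80,20):
            k=s[abs(s[:,1]-y)<10]; 
            if len(k): print(y,k[:,0].min().round(1),k[:,0].max().round(1),k[:,2].max().round(1))
    t=W[(d>0)&(W[...,0]>300)&(W[...,0]<420)&(abs(W[...,1])<100)];print('table z',np.median(t[:,2]))
E
```

```text
top blue 1575 [33.5 46.9 59.4] ((508.7105407714844, -19.308944702148438), (148.5092010498047, 119.7866439819336), 88.68571472167969) ((508.5122985839844, -19.426109313964844), (148.1648712158203, 119.51859283447266), 88.57234191894531)
orange 30 [460.3 -77.3  88.6] [449. -88.  79.] [472. -65.  97.]
stop 544 ((659.9685668945312, -49.14952087402344), (337.2616882324219, 119.62848663330078), 89.95401763916016) [ 600. -218.    8.] [720. 120.  43.]
-180 603.4 710.3 12.1
-160 614.4 696.6 38.5
-140 601.6 704.6 40.2
-120 608.1 718.6 42.7
-100 609.3 715.5 41.3
-80 605.7 719.7 38.0
-60 603.2 719.7 40.6
-40 648.4 717.0 40.4
-20 610.9 713.8 42.8
0 601.1 703.9 39.6
20 605.1 718.2 41.8
40 605.5 691.1 39.5
60 602.4 701.9 41.0
table z 1.8712637867415651
scene blue 836 [35.7 51.2 54. ] ((515.1722412109375, 19.344924926757812), (244.7813720703125, 136.89727783203125), 79.77500915527344) ((508.0752868652344, -19.80389404296875), (153.4926300048828, 123.86341857910156), 86.85185241699219)
orange 47 [452.9 -85.2  76.8] [444. -94.  53.] [472. -67.  90.]
stop 457 ((674.3612060546875, -40.840240478515625), (33.268917083740234, 240.1732940673828), 2.659848928451538) [ 655. -161.    8.] [695.  79.  35.]
table z 0.020374718837388173
```

```bash
cat >> h.py <<'E'
def down(yaw,tilt=0):
    "tool down, tool x at world yaw (deg); tilt about tool y (deg)"
    x=np.array([np.cos(np.radians(yaw)),np.sin(np.radians(yaw)),0]);z=np.array([0,0,-1.]);
    return np.stack([x,np.cross(z,x),z],1)@R.from_rotvec([0,np.radians(tilt),0]).as_matrix()
def row(pos,Rt):
    T=toolT();print('row',(R.from_matrix(T[:3,:3].T@Rt).as_rotvec()).round(3),(T[:3,:3].T@(np.array(pos)-T[:3,3])).round(1))
E
python3 -c "
from h import *
row([540,-25,250],down(0))"
```

```text
row [ 0.    -0.     2.773] [-512.7 -403.7  -25.7]
```

```bash
python3 -m crank '[0,0,2.77,-512.7,-403.7,-25.7,94, 0,0,2.77,-512.7,-403.7,-25.7,94, 0,0,2.77,-512.7,-403.7,-25.7,94, 0,0,2.77,-512.7,-403.7,-25.7,94, 0,0,2.77,-512.7,-403.7,-25.7,94, 0,0,2.77,-512.7,-403.7,-25.7,94, 0,0,2.77,-512.7,-403.7,-25.7,94, 0,0,2.77,-512.7,-403.7,-25.7,94, 0,0,2.77,-512.7,-403.7,-25.7,94, 0,0,2.77,-512.7,-403.7,-25.7,94]'; python3 -c "
from h import *
row([540,-25,250],down(0))"
```

```text
t: 2.25
eef_pos: [526.5, -2.8, 249.2]
tool_rot: [-2.835, -1.354, -0.001]
wrist_force: [-0.1, -0.2, -0.4]
finger_gap: 93.8
gripper_force: 0.0
row [-0.    -0.001  0.891] [-8.8 24.4 -0.8]
```

```bash
python3 -m crank '[0,0,0.89,-8.8,24.4,-0.8,94, 0,0,0.89,-8.8,24.4,-0.8,94, 0,0,0.89,-8.8,24.4,-0.8,94, 0,0,0.89,-8.8,24.4,-0.8,94, 0,0,0.89,-8.8,24.4,-0.8,94, 0,0,0.89,-8.8,24.4,-0.8,94]'
python3 - <<'E'
from h import *
print(env.read_state()['joints'].round(2) if hasattr(env.read_state()['joints'],'round') else env.read_state()['joints'])
T=toolT(); im,d=env.snapshot('wrist'); p=env.camera_params('wrist'); W=cloud(d,p,T)
cv2.imwrite('pics/w1.png',im[:,:,::-1]); np.save('pics/w1.npy',W)
ok=(d>0)&(W[...,0]>400)&(W[...,0]<620)&(abs(W[...,1])<150)
b=W[blue(im)&ok];print('blue',len(b),np.percentile(b[:,2],[5,50,95]).round(1),rect(b), rect(b[b[:,2]>48]))
o=W[orange(im)&ok];print('orange',len(o),o.mean(0).round(1),np.percentile(o,5,axis=0).round(),np.percentile(o,95,axis=0).round())
s=W[(d>0)&(W[...,0]>640)&(W[...,0]<720)&(W[...,1]>-220)&(W[...,1]<120)&(W[...,2]>8)&(W[...,2]<45)]
print('stop',len(s),rect(s),s.min(0).round(),s.max(0).round())
for y in range(-180,80,20):
    k=s[(abs(s[:,1]-y)<10)&(s[:,2]>15)]
    if len(k): print(y,np.percentile(k[:,0],[1,5,25,75]).round(1),k[:,2].max().round(1))
for t in ['stop','lower_stack','top_tray','tab','near_clip']: print(t,[(np.round(r['centre']).tolist(),round(r['score'],2)) for r in env.find_in('wrist',t)][:3])
E
```

```text
t: 3.0
eef_pos: [539.3, -23.0, 249.7]
tool_rot: [-3.141, -0.015, -0.0]
wrist_force: [-0.8, -0.4, -0.3]
finger_gap: 94.1
gripper_force: 0.0
[-0.17  0.21  1.53  0.    1.4   1.39]
blue 13012 [36.2 51.1 54.1] ((494.8310546875, -23.381698608398438), (161.64649963378906, 146.28883361816406), 87.45075225830078) ((507.5406188964844, -19.121253967285156), (152.00341796875, 121.27394104003906), 87.45075225830078)
orange 371 [465.7 -75.   83.7] [453. -86.  63.] [476. -64.  90.]
stop 2684 ((678.9055786132812, -37.14575958251953), (31.077301025390625, 238.44776916503906), 2.437152624130249) [ 659. -157.    8.] [698.  81.  37.]
-160 [668.4 668.5 668.6 672.4] 35.6
-140 [667.5 667.7 668.4 672. ] 36.6
-120 [666.8 667.1 669.2 687.6] 36.3
-100 [665.9 666.1 666.7 669.9] 35.8
-80 [665.  665.2 665.9 669.6] 36.4
-60 [664.3 664.3 664.9 668.5] 36.1
-40 [663.3 663.6 665.5 681. ] 36.0
-20 [662.5 662.6 663.3 666.8] 35.9
0 [661.6 661.8 662.3 666.1] 36.2
20 [660.7 660.9 661.5 665. ] 35.6
40 [659.9 660.1 660.8 664.7] 36.2
60 [659.  659.4 661.6 678.9] 35.6
stop [([679.0, -43.0, -1.0], 0.86)]
lower_stack [([529.0, -21.0, 57.0], 0.9)]
top_tray [([503.0, -22.0, 56.0], 0.95)]
tab [([506.0, -23.0, 54.0], 0.9)]
near_clip [([530.0, -23.0, 62.0], 0.65)]
```

View pics/w1.png

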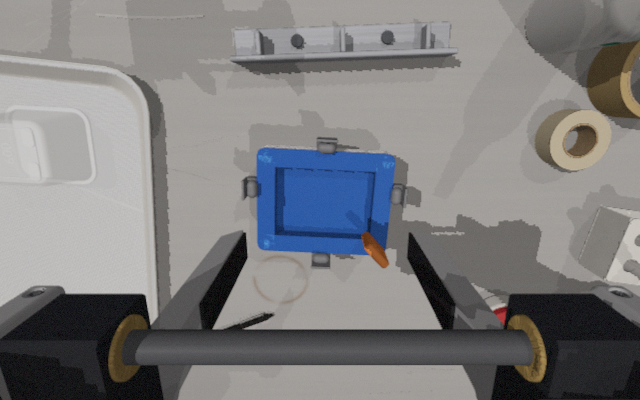

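Wrist view: the blue tray sits at (327,200) with clips around it and the orange tab at (374,248). The stop's front edge runs along (345,57). The stack has yaw ≈ -2.5° and the stop +2.45°, leaving a gap of about 95 mm. I'll push with the open fingers straddling the near clip, square to the stop.

```bash
python3 -c "
from h import *
row([412,-23,160],down(2.45));row([412,-23,43],down(2.45))"
```

```text
row [-0.    -0.    -0.034] [-127.3   -1.1   89.7]
row [-0.    -0.    -0.034] [-127.3   -1.1  206.7]
```

```bash
python3 -m crank '[0,0,-0.034,-60,-1,20,94, 0,0,-0.034,-120,-1,60,94, 0,0,-0.034,-127.3,-1,110,94, 0,0,-0.034,-127.3,-1,150,94, 0,0,-0.034,-127.3,-1,190,94, 0,0,-0.034,-127.3,-1,206.7,94, 0,0,-0.034,-127.3,-1,206.7,94, 0,0,-0.034,-127.3,-1,206.7,94]'; python3 -c "
from h import *
s=env.read_state();print(s['eef_pos'],s['wrist_force'])
row([412,-23,43],down(2.45));row([602.5-8-10,-15.5,43],down(2.45))"
```

```text
t: 4.3
eef_pos: [412.8, -23.1, 43.7]
tool_rot: [3.141, 0.066, 0.002]
wrist_force: [-0.5, -0.1, 0.3]
finger_gap: 94.3
gripper_force: 0.0
[412.83118242 -23.13393754  43.65227122] [-0.47793333 -0.06447693  0.3034084 ]
row [ 0.    -0.002 -0.001] [-0.8 -0.2  0.7]
row [ 0.    -0.002 -0.001] [171.8  -0.4   0.9]
```

```bash
python3 -m crank '[0,0,0,12,0,0,94, 0,0,0,22,0,0,94, 0,0,0,32,0,0,94, 0,0,0,42,0,0,94, 0,0,0,51,0,0,94, 0,0,0,60,0,0,94, 0,0,0,69,0,0,94, 0,0,0,78,0,0,94, 0,0,0,86,0,0,94, 0,0,0,92,0,0,94]'; python3 -m crank '[0,0,0,5,0,0,94, 0,0,0,10,0,0,94, 0,0,0,14,0,0,94]'
python3 - <<'E'
from h import *
T=toolT(); im,d=env.snapshot('wrist'); p=env.camera_params('wrist'); W=cloud(d,p,T)
cv2.imwrite('pics/w2.png',im[:,:,::-1])
ok=(d>0)&(W[...,0]>400)&(W[...,0]<720)&(abs(W[...,1])<150)
b=W[blue(im)&ok];print(len(b),rect(b[b[:,2]>47]),np.median(b[b[:,2]>47][:,2]))
s=W[(d>0)&(W[...,0]>640)&(W[...,0]<720)&(W[...,1]>-220)&(W[...,1]<120)&(W[...,2]>15)&(W[...,2]<45)]
for y in range(-160,80,20):
    k=s[(abs(s[:,1]-y)<10)]
    if len(k): print(y,np.percentile(k[:,0],[1,5,25]).round(1))
E
```

```text
t: 5.55
eef_pos: [498.7, -18.4, 42.5]
tool_rot: [-3.139, -0.067, 0.019]
wrist_force: [-10.7, -0.8, 8.1]
finger_gap: 93.8
gripper_force: 5.7
t: 5.92
eef_pos: [512.5, -17.8, 42.5]
tool_rot: [-3.14, -0.067, 0.019]
wrist_force: [-11.1, -0.4, 7.7]
finger_gap: 94.0
gripper_force: 5.3
83820 ((576.5637817382812, -11.903846740722656), (113.87488555908203, 152.90850830078125), 2.434846878051758) 53.168341599439316
```

View pics/w2.png

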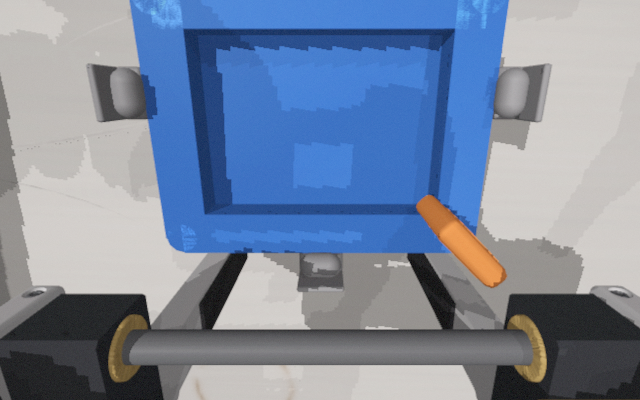

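Square to the stop now (yaw 2.43°), with the push steady at about 11 N. I'll continue slowly to contact.

```bash
python3 -m crank '[0,0,0,4,0,0,94, 0,0,0,8,0,0,94, 0,0,0,12,0,0,94, 0,0,0,16,0,0,94, 0,0,0,19,0,0,94]'; python3 -m crank '[0,0,0,1.5,0,0,94, 0,0,0,3,0,0,94]'; python3 -m crank '[0,0,0,1,0,0,94, 0,0,0,2,0,0,94]'
```

```text
t: 6.6
eef_pos: [531.6, -17.1, 42.5]
tool_rot: [-3.14, -0.067, 0.018]
wrist_force: [-9.5, -0.3, 7.8]
finger_gap: 93.8
gripper_force: 5.3
t: 6.85
eef_pos: [531.7, -17.1, 42.5]
tool_rot: [-3.14, -0.068, 0.028]
wrist_force: [-15.8, -1.1, 13.8]
finger_gap: 93.9
gripper_force: 8.5
t: 7.1
eef_pos: [531.7, -17.1, 42.6]
tool_rot: [-3.14, -0.068, 0.033]
wrist_force: [-19.5, -3.0, 17.5]
finger_gap: 94.3
gripper_force: 10.0
```

Contact: the force rises with no motion at 531.7. Backing straight off, then lifting to look.

```bash
python3 -m crank '[0,0,0,-5,0,0,94, 0,0,0,-15,0,0,94, 0,0,0,-35,0,0,94, 0,0,0,-40,0,-40,94, 0,0,0,-40,0,-90,94, 0,0,0,-30,0,-140,94, 0,0,0,10,0,-180,94, 0,0,0,50,0,-180,94, 0,0,0,50,0,-180,94]'
python3 - <<'E'
from h import *
T=toolT(); print(T[:3,3],env.read_state()['wrist_force']); im,d=env.snapshot('wrist'); p=env.camera_params('wrist'); W=cloud(d,p,T)
cv2.imwrite('pics/w3.png',im[:,:,::-1])
ok=(d>0)&(W[...,0]>400)&(W[...,0]<720)&(abs(W[...,1])<150)
b=W[blue(im)&ok];print(len(b),rect(b[(b[:,2]>47)&(b[:,2]<58)]),np.median(b[b[:,2]>47][:,2]))
o=W[orange(im)&ok];print('orange',len(o),np.percentile(o,[2,98],axis=0).round());o=o[o[:,2]>np.percentile(o[:,2],98)-4];print('top',len(o),o.mean(0),rect(o))
s=W[(d>0)&(W[...,0]>640)&(W[...,0]<720)&(W[...,1]>-220)&(W[...,1]<120)&(W[...,2]>15)&(W[...,2]<40)]
for y in range(-160,80,20):
    k=s[(abs(s[:,1]-y)<10)]
    if len(k): print(y,np.percentile(k[:,0],[1,5,25]).round(1))
E
```

```text
t: 8.22
eef_pos: [595.2, -15.5, 223.4]
tool_rot: [3.141, 0.066, 0.006]
wrist_force: [-0.4, -0.2, -1.6]
finger_gap: 94.0
gripper_force: 0.0
[595.22127537 -15.51462438 223.35092147] [-0.39190288 -0.16355011 -1.57115396]
16316 ((602.254638671875, -10.671073913574219), (119.84148406982422, 151.27134704589844), 2.359576940536499) 53.127236499724745
orange 495 [[550. -83.  59.]
 [575. -57.  90.]]
top 307 [562.08658585 -70.24589797  88.70974768] ((561.6060791015625, -70.540771484375), (33.586360931396484, 9.493250846862793), 47.643123626708984)
-160 [669.  669.1 670.2]
-140 [668.2 668.4 669.6]
-120 [667.5 668.  671.1]
-100 [666.6 666.8 668. ]
-80 [664.9 665.8 666.9]
-60 [640.1 640.4 664.3]
-40 [640.3 640.8 665.1]
-20 [640.1 640.4 662.8]
0 [640.1 640.1 661.7]
20 [660.7 661.  662.2]
40 [659.9 660.1 661.5]
60 [659.6 660.1 663. ]
```

View pics/w3.png

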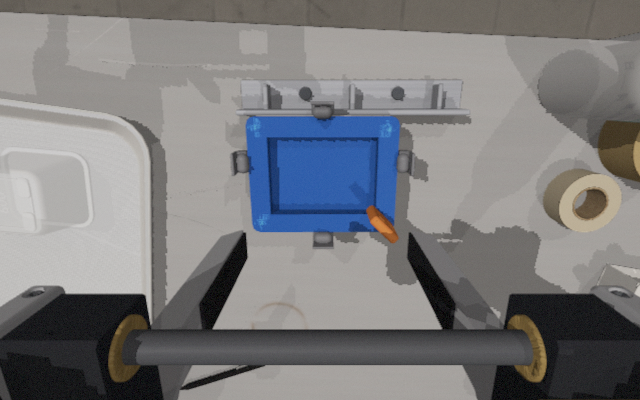

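The stack is flat on the stop: front rim at 662.2 against 662.5, yaw 2.36° against 2.45°. The tab top measures (561.6,-70.5) at 47.6°, against (560.8,-71.5) predicted. Going above the tab next.

```bash
python3 -c "
from h import *
row([561.2,-71,140],down(47.4));row([561.2,-71,77],down(47.4))"
```

```text
row [ 0.    -0.    -0.785] [-34.1  54.2  82.7]
row [ 0.    -0.    -0.785] [-34.1  54.2 145.7]
```

```bash
python3 -m crank '[0,0,-0.785,-20,30,40,60, 0,0,-0.785,-34,54,82,36, 0,0,-0.785,-34,54,82,36, 0,0,-0.785,-34,54,82,36, 0,0,-0.785,-34,54,82,36, 0,0,-0.785,-34,54,82,36]'
python3 - <<'E'
from h import *
print(env.read_state()['joints'])
row([561.2,-71,77],down(47.4))
T=toolT(); im,d=env.snapshot('wrist'); p=env.camera_params('wrist'); W=cloud(d,p,T)
cv2.imwrite('pics/w4.png',im[:,:,::-1])
o=W[orange(im)&(d>0)&(W[...,2]>70)&(W[...,2]<100)]
if len(o): o=o[o[:,2]>np.percentile(o[:,2],95)-4];print('top',len(o),o.mean(0),rect(o))
E
```

```text
t: 9.02
eef_pos: [559.6, -70.7, 141.0]
tool_rot: [-2.878, -1.259, 0.0]
wrist_force: [0.4, 0.2, -0.1]
finger_gap: 38.0
gripper_force: 0.0
[-2.49025133e-01  3.18348460e-01  1.65977593e+00  9.00739140e-05
  1.16361309e+00  4.97034325e-01]
row [-0.    -0.    -0.003] [ 0.8  1.4 64. ]
top 592 [561.72723176 -69.6747311   88.73025684] ((561.0400390625, -70.08384704589844), (33.079246520996094, 8.945282936096191), 47.538272857666016)
```

View pics/w4.png

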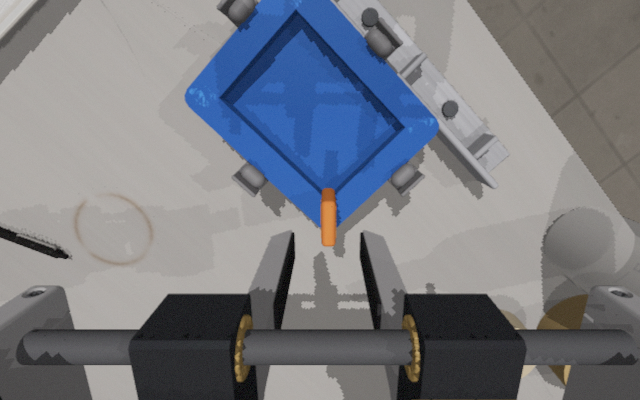

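The tab at (328,216) is centred between the fingers. Descend and grip.

```bash
python3 -m crank '[0,0,0,0.8,0.7,30,36, 0,0,0,0.8,0.7,55,36, 0,0,0,0.8,0.7,63.5,36, 0,0,0,0.8,0.7,63.5,36, 0,0,0,0.8,0.7,63.5,20, 0,0,0,0.8,0.7,63.5,0, 0,0,0,0.8,0.7,63.5,0, 0,0,0,0.8,0.7,63.5,0]' 45; python3 -c "
from h import *
s=env.read_state();print(s['eef_pos'],s['wrist_force'],s['torque'],s['gripper_force'])"
```

```text
t: 10.07
eef_pos: [561.4, -70.7, 78.1]
tool_rot: [2.876, 1.262, 0.001]
wrist_force: [-0.8, 0.7, 3.9]
finger_gap: 9.3
gripper_force: 45.0
[561.37989765 -70.67971525  78.08633114] [-0.77847468  0.72968516  3.92098432] [0.11383551 0.32392442 0.20101907] 44.99605715274811
```

```bash
python3 -m crank '[0,-0.022,0,0.7,0,-3.6,0, 0,-0.044,0,1.4,0,-7.3,0, 0,-0.065,0,2.2,0,-10.9,0, 0,-0.087,0,3.1,0,-14.5,0]' 55; python3 -c "
from h import *
s=env.read_state();print(s['wrist_force'],s['torque']);T=toolT();print(np.degrees(np.arcsin(T[2,0])))"
```

```text
t: 10.58
eef_pos: [562.6, -68.5, 92.0]
tool_rot: [2.842, 1.247, -0.128]
wrist_force: [-3.1, -1.8, -1.2]
finger_gap: 9.9
gripper_force: 55.0
[-3.11762545 -1.76458886 -1.16542836] [-0.25753528  0.4503971  -0.08345286]
-5.152955996833319
```

Forces are low. The pivot stays fixed in the tool frame, so the same increments apply again.

```bash
python3 -m crank '[0,-0.022,0,0.7,0,-3.6,0, 0,-0.044,0,1.4,0,-7.3,0, 0,-0.065,0,2.2,0,-10.9,0, 0,-0.087,0,3.1,0,-14.5,0, 0,-0.109,0,4.1,0,-18.1,0, 0,-0.131,0,5.1,0,-21.7,0]'
python3 - <<'E'
from h import *
s=env.read_state();print(s['wrist_force'],s['torque']);T=toolT();print(np.degrees(np.arcsin(T[2,0])))
ims=[]
im,d=env.snapshot('wrist');im2,_=env.snapshot('scene')
c=cv2.resize(im2[150:250,260:420],(640,400),interpolation=cv2.INTER_CUBIC)
cv2.imwrite('pics/t1.png',cv2.resize(np.hstack([im,c]),(800,250))[:,:,::-1])
E
```

```text
t: 11.32
eef_pos: [567.1, -64.7, 113.5]
tool_rot: [2.78, 1.22, -0.311]
wrist_force: [-3.3, -4.4, 0.7]
finger_gap: 9.4
gripper_force: 55.0
[-3.30652578 -4.40647605  0.74085518] [-0.99327097  0.55254002  0.05682864]
-12.781345822693957
```

View pics/t1.png

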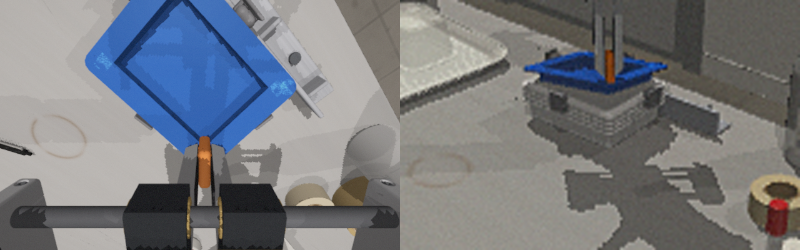

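```bash
python3 -m crank '[0,-0.022,0,0.2,0,-3.6,0, 0,-0.044,0,0.6,0,-7.3,0, 0,-0.065,0,1.2,0,-10.9,0, 0,-0.087,0,2.0,0,-14.5,0, 0,-0.109,0,2.9,0,-18.1,0, 0,-0.131,0,3.9,0,-21.7,0]'
python3 - <<'E'
from h import *
s=env.read_state();print(s['wrist_force'],s['torque']);T=toolT();print(np.degrees(np.arcsin(T[2,0])))
im,d=env.snapshot('wrist');W=cloud(d,env.camera_params('wrist'),T)
# fit plane of the blue rim
m=blue(im)&(d>0)&(W[...,0]>500)&(W[...,0]<720);L=(W[m]-T[:3,3])@T[:3,:3]
print(np.percentile(L[:,2],[2,20,40,60,80,98]).round(1))
print('lower z by x', [np.percentile(L[(abs(L[:,0]-x)<6),2],[5,50]).round(1).tolist() for x in (30,60,90,120,140)])
E
```

```text
t: 12.18
eef_pos: [574.2, -56.2, 133.7]
tool_rot: [2.714, 1.191, -0.478]
wrist_force: [0.5, -2.9, 1.1]
finger_gap: 9.8
gripper_force: 55.0
[ 0.53499939 -2.91157249  1.14756284] [-0.23160874 -0.18154572 -0.00696834]
-19.984640617263445
[23.3 24.4 25.3 39.8 40.6 41.6]
lower z by x [[23.7, 25.7], [23.8, 39.8], [23.7, 39.7], [23.5, 25.2], [41.3, 41.5]]
```

The tray hasn't slipped: the rim holds a constant offset in the tool frame. At 20° all the clips are free, so I'll lift straight up, gently at first.

```bash
python3 -m crank '[0,0,0,-1.4,0,-3.8,0, 0,0,0,-2.7,0,-7.5,0, 0,0,0,-4.8,0,-13.2,0, 0,0,0,-6.8,0,-18.8,0]'
python3 - <<'E'
from h import *
s=env.read_state();print(s['wrist_force'],s['torque']);T=toolT();print(T[:3,3])
im,d=env.snapshot('wrist');im2,d2=env.snapshot('scene')
c=cv2.resize(im2[150:250,260:420],(640,400),interpolation=cv2.INTER_CUBIC)
cv2.imwrite('pics/t2.png',cv2.resize(np.hstack([im,c]),(800,250))[:,:,::-1])
E
```

```text
t: 12.72
eef_pos: [573.7, -57.0, 153.9]
tool_rot: [2.714, 1.191, -0.478]
wrist_force: [0.1, -0.0, -1.2]
finger_gap: 9.8
gripper_force: 55.0
[ 0.12930559 -0.03165399 -1.1711243 ] [ 1.04600573e-01 -1.48460545e-05  3.69516505e-02]
[573.66373155 -56.97481778 153.94795945]
```

View pics/t2.png

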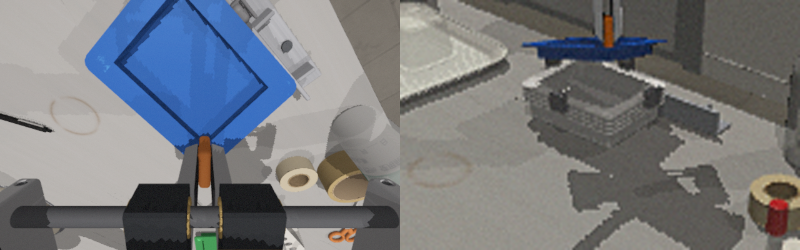

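Tray is free: the wrist force is just its weight, and the stack stays down with its open top visible at (600,90). Lift on and measure the drain tray.

```bash
python3 -m crank '[0,0,0,-5,0,-13.5,0, 0,0,0,-10,0,-28,0, 0,0,0,-16,0,-44,0, 0,0,0,-22,0,-61,0, 0,0,0,-22,0,-61,0]'
python3 - <<'E'
from h import *
im,d=env.snapshot('top');p=env.camera_params('top');cv2.imwrite('pics/top1.png',im[:,:,::-1])
g=cv2.cvtColor(im,cv2.COLOR_RGB2GRAY);m=np.zeros_like(g);roi=g[145:285,140:265];
t,b=cv2.threshold(cv2.GaussianBlur(roi,(3,3),0),0,255,cv2.THRESH_OTSU);print('otsu',t)
n,l,st,c=cv2.connectedComponentsWithStats(b);k=1+np.argmax(st[1:,4]);
pts=np.argwhere(l==k)[:,::-1].astype(np.float32)+[140,145];print(st[k]);r=cv2.minAreaRect(pts.astype(np.float32));print(r)
Mi=np.linalg.inv(p['world_to_cam']);o=Mi[:3,3]
def px(u,v,z):
    q=Mi[:3,:3]@np.array([(u-p['cx'])/p['fx'],-(v-p['cy'])/p['fy'],-1]);return o+q*(z-o[2])/q[2]
print([px(*q,17).round() for q in cv2.boxPoints(r)],px(*r[0],17))
print([x for x in env.find_in('top','drain_tray')])
row([430,274,220],down(47.4))
E
```

```text
t: 13.45
eef_pos: [574.9, -57.0, 220.4]
tool_rot: [2.713, 1.189, -0.473]
wrist_force: [-0.5, 0.5, -0.5]
finger_gap: 9.5
gripper_force: 55.0
otsu 143.0
[    0     0   115   140 11955]
((197.0, 214.5), (139.0, 114.0), 90.0)
[array([714., 546.,  17.]), array([706., 161.,  17.]), array([239., 168.,  17.]), array([248., 546.,  17.])] [474.65659913 355.28217114  17.        ]
[{'centre': [458.7, 354.0, -1.3], 'score': 0.59}]
row [-0.     0.349 -0.   ] [ 136.6 -329.9  -51.4]
```

View pics/top1.png

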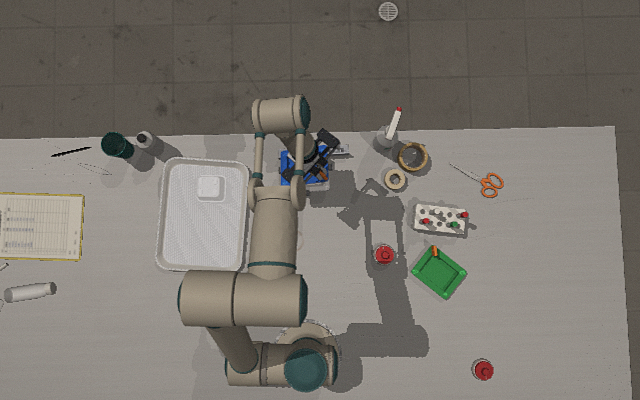

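Drain corners in the first top picture, about (165,158), (249,161), (156,270) and (242,274), give a centre near (470,335). Their span of 284 x 378 mm matches the stated size. The stack's scene is undisturbed. Transport and level.

```bash
python3 -m crank '[0,0.03,0,5,-12,-2,0, 0,0.07,0,15,-36,-5.6,0, 0,0.11,0,29,-70,-11,0, 0,0.15,0,44,-106,-16.5,0, 0,0.19,0,59,-142,-22,0, 0,0.23,0,74,-178,-27.8,0, 0,0.27,0,89,-214,-33.4,0, 0,0.31,0,104,-250,-39,0, 0,0.335,0,118,-285,-44.4,0, 0,0.349,0,129,-311,-48.5,0]'; python3 -m crank '[0,0,0,4,-12,0,0, 0,0,0,6,-19,0,0, 0,0,0,6,-19,0,0, 0,0,0,6,-19,0,0]'
python3 - <<'E'
from h import *
s=env.read_state();print(s['wrist_force'],s['dq']);T=toolT();row([430,274,220],down(47.4))
im,d=env.snapshot('wrist');im2,d2=env.snapshot('scene');W=cloud(d,env.camera_params('wrist'),T)
m=blue(im)&(d>0)&(W[...,2]>100);B=W[m];A=B[B[:,2]>np.median(B[:,2])-0];hi=B[B[:,2]>188]
print(np.percentile(B[:,2],[2,25,50,75,98]).round(1),rect(hi) if len(hi) else 0)
if len(hi)>50: print('slope',np.linalg.lstsq(np.c_[hi[:,:2]-hi[:,:2].mean(0),np.ones(len(hi))],hi[:,2],rcond=None)[0])
cv2.imwrite('pics/t3.png',cv2.resize(np.hstack([im,im2]),(800,250))[:,:,::-1])
W2=cloud(d2,env.camera_params('scene'));s2=W2[(d2>0)&(W2[...,0]>520)&(W2[...,0]<640)&(abs(W2[...,1]+10)<100)&(W2[...,2]>40)&(W2[...,2]<70)];print('stack',rect(s2) if len(s2) else 0)
E
```

```text
t: 14.8
eef_pos: [436.0, 256.3, 219.5]
tool_rot: [-2.875, -1.262, 0.001]
wrist_force: [-0.1, -0.5, -0.6]
finger_gap: 9.5
gripper_force: 55.0
t: 15.3
eef_pos: [428.9, 271.8, 219.6]
tool_rot: [2.877, 1.261, -0.0]
wrist_force: [0.6, -0.1, -0.6]
finger_gap: 9.6
gripper_force: 55.0
[ 0.5755848  -0.07462714 -0.5649463 ] [-3.52808671e-03 -5.33428681e-05 -3.11490659e-03  2.29634777e-03
 -3.02026998e-03  1.54928749e-03]
row [ 0.     0.    -0.001] [ 2.4 -0.7 -0.4]
[177.5 178.6 182.9 194.5 195.7] ((470.2051086425781, 331.93975830078125), (120.04893493652344, 150.22535705566406), 2.3752284049987793)
slope [-8.83389185e-05 -2.01727213e-03  1.94400927e+02]
stack ((580.71923828125, -12.130294799804688), (180.66697692871094, 110.2667007446289), 88.42221069335938)
```

View pics/t3.png

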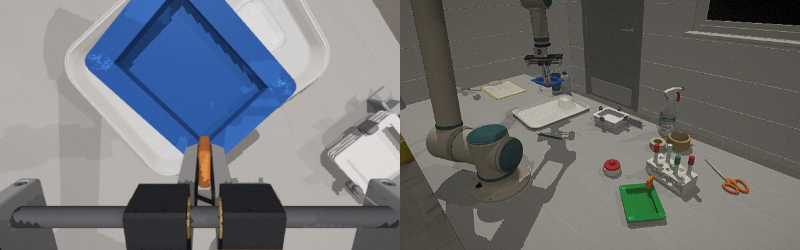

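Tray is level over the drain tray centre. Final numeric check that the stack is still against the stop.

Run:
```python
from h import *
for n in ['top','scene']:
    im,d=env.snapshot(n);W=cloud(d,env.camera_params(n))
    for y in (-70,-45,20,45):
        k=W[(d>0)&(abs(W[...,1]-y)<6)&(W[...,0]>500)&(W[...,0]<700)&(W[...,2]>43)&(W[...,2]<56)]
        if len(k)>3: print(n,y,len(k),np.percentile(k[:,0],[2,98]).round(1))
    print([(r['centre'],r['score']) for r in env.find_in(n,'lower_stack')][:2])
```

```text
top -70 67 [544.1 663.7]
top -45 28 [544.2 661.6]
top 20 33 [542.7 661.6]
top 45 57 [539.9 656.5]
[([601.6, -14.1, 26.8], 0.66), ([511.7, 291.1, 194.4], 0.15)]
scene -70 30 [542.9 663.4]
scene -45 24 [541.9 661.4]
scene 20 21 [539.4 659.9]
scene 45 59 [539.1 656.2]
[([601.0, -17.6, 34.0], 0.75)]
```

```bash
python3 -c "
from workcell import env
print(env.finish_job())"
```

```text
the job is handed in; nothing more can be done
None
```

The stack is flat against the stop, and the blue tray was peeled off tab corner first; the gripper now holds it still and level by its tab, about 175 mm above the middle of the drain tray, and the job is handed in.

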